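# Back off the ratchet clamp, set the bottle in it and wind it up firm

## Robot

A 6-joint arm with a two-finger parallel gripper is mounted at the origin on the work surface. World frame = base frame: x ahead of the robot, y to its left, z up, the work surface at z = 0. Lengths are in m, angles in rad, forces in N, time in s.
With the tool pointing down it reaches from about 0.325 to 0.775 m from the base axis. Payload 9.3 kg.
Tool frame: the origin (TCP) lies at the very end of the fingers, on their centre line; the grasp point (between the pads) lies 19 mm behind it; z points along the fingers, y is the direction in which the jaws open and shut (so a half turn about z gives the same grasp; the last joint's range is limited). The gripper opens to 85 mm and grips with 20 to 120 N. Pads are 22 mm wide; open, the fingers measure 114 mm over their backs; the gripper's body (76 mm by 85 mm) begins 54 mm behind the grasp point. The pads swing forward as they close: fully open they stand 13 mm farther back than shut.
Start: joints at [1.078, 0.259, 0.021, 1.334, 0, 1.418], TCP at [0.183, 0.519, 0.231] pointing down, gripper open.
Joint ranges: [-3.04, 3.04], [-0.91, 1.82], [-1.04, 1.36], [-1.92, 1.95], [-1.52, 1.45], [-3.14, 3.14]. Speed limits (rad/s): [2.22, 2.22, 2.79, 3.14, 3.14, 3.14].

## Interface

Orientations are given as a rotation vector (axis times angle).
In Python, from station import ctrl gives the robot as it stands.
- The arm moves only by the shell command python3 -m handwheel 'ROWS' [FORCE]. ROWS is JSON, a list that holds one entry, the list of rows, each a list of 7 numbers: the finger opening in cm, from 0 to 8.54, then the shift along the world's x, y, z in cm, then the turn, a rotation vector about the world's x, y, z in units of 5 degrees (1.0 is 5 degrees). A call has 1 to 12 rows; each row shifts and turns the pose as measured when the row begins; what a row does not reach is not made up. A row lasts 1/12 s, in which the tool goes at most 41.7 mm and 7.16 degrees, less where a joint would pass 70% of its speed; a pose out of reach is approached as far as the arm can. A call is refused whole if a number of a shift passes 4.17 or a number of a turn 1, either way. A call with a gripper value outside its range is refused whole. The fingers move at their own pace and stop on an object; FORCE is the grip in N (left out, the last holds). Time passes only in rows, so rows that do not move let the fingers close. It gives the time, the measured TCP pose, the force and the opening at its end, in the units of the state.
- ctrl.observe(): the state, without advancing time (a new reading comes with each control period).
- ctrl.grab_frame(name): name is "side" or "top"; returns the picture (384x512x3 uint8, red, green, blue); there is no depth.
- ctrl.camera_params(name): a dict with "camera_matrix" (3x3 intrinsics, pixels), "extrinsics" (4x4, takes a point from camera to world coordinates). Camera axes: x right, y up, looking along -z (the intrinsics and any distortion apply to the point x, -y, -z); pixel columns grow to the right and rows downward; lengths in m; the calibration is good to about 2 mm. A picture is of the moment at which its call begins. camera_params takes no time and is no camera call.
- ctrl.finish_job(): hands the job in, once; it reports no verdict.
Trained networks look in the newest picture that a camera, given by its name, has taken for a name from the list of things; names that differ only in an ending like _2 or _b are one class to them, and where a whole thing is asked for, a point or a joint stands for the part that bears it (a point fixed in the world has none). Each returns a list of dicts, best first, with "score" (0 to 1); they miss things now and then, are a little off and sometimes report something else, mostly with a low value. They report only what shows in the picture. A call takes as long as a camera call. They do not tell look-alikes from the thing itself.
- ctrl.trace(camera, label): "pixels" (384x512 bool, what is visible of it) and "rect" ([left, top, right, bottom] in pixels, round what is visible of it).
- ctrl.mark_of(camera, label): "uv" ([column, row] in pixels: a listed point, or the origin of a listed thing).
The state is a dict: "time_s": time; "joint_pos": joint angles; "joint_vel": joint speeds; "effort": joint torques, N m; "tool_pos": TCP position; "ee_rot": TCP orientation; "wrist_force": force on the tool from outside, world axes, zero at the start; "torque": the same for the moment, N m; "opening": finger opening in m.
Only numpy, scipy, OpenCV 4.12 (cv2) and the standard library are available. Lean on these libraries where they do the work, as an engineer would, in place of code of your own. Each camera call takes 0.05 s, during which the arm holds its last target. There are 200 camera calls.

## Task

The bottle clamp in the drawer was left wound in too far for the little amber bottle: squeeze the red trigger to free the pawl and turn the knob back until the bottle fits easily, then stand the bottle upright on the clamp's wooden bed between the jaws and let go of it. Wind the knob clockwise click by click until the bottle is held firmly in the V but not so hard as to crack it (about two clicks after the pad starts to press), and leave it held by the pawl. Never force the knob back against the pawl, and leave the other things alone.

Things in the scene. Friction and masses are not known exactly. Their poses are not given: they have to be found in the camera images.
- clamp: Bottle clamp, fixed on the sage drawer bottom: beech bed 226 x 96 x 14 mm (from x = -127 to +99), origin on its underside, z up. Its x axis is the closing direction: knob at x = -85 mm, then the moving jaw on two rods, then the dark V-shaped back jaw (120 degrees, open towards the knob). Nothing beside the bottle rises more than 44 mm above the origin.
- seat (a point): On top of the bed on the clamp's middle line, 35 mm along its x from its origin and 14 mm up, axes as the clamp's: about where the middle of the bottle's foot ends when seated in the V. The true seat is up to 8 mm nearer or farther along x, for the back jaw is set anywhere in a slot; it can be seen, but is not measured. The rods leave 36 mm free either side of y = 0.
- knob_grip (a point): Grip centre of the square boxwood knob (40 x 40 mm, 34 mm high), on its axis, 12 mm below its top and 22 mm above its lower edge; the pawl lies below that edge. Turns with the knob: z up; x and +y point out of plain sides, -y out of the side with the red trigger. Wind it gripped across x (plain sides); squeeze the trigger by gripping across y.
- pawl: Steel pawl with its red trigger, a bell crank on the knob's carrier; origin on its pivot. The trigger plate (20 mm long, 26 mm high, level with the knob) has its outer face 9 mm off the knob's -y side. Squeezed in 3 to 5 mm with 2 to 4 N it lifts the pawl clear of the wheel, for as long as it is squeezed.
- ratchet: Fixed brass ratchet wheel under the knob, 51 mm across, 24 teeth; origin on its axis at its underside. The pawl clicks in at each multiple of 0.2618 rad of the knob; from there the knob cannot turn back unless the trigger is squeezed. Let go between clicks, a loaded knob falls back to the last click.
- knob (a joint): Turn of the knob in rad, growing clockwise seen from above, 0 (wide open) to 3.5. It moves the jaw in by 18 mm per rad. The pad meets the seated bottle somewhere between 1.5 and 2.4 rad, as the back jaw is set: this must be felt at the knob. Its own friction is about 0.03 N m.
- jaw: Moving jaw: cross bar 96 mm wide, 14 to 40 mm above the bed's underside; origin at the middle of its back face, level with the underside; x as the clamp's. Its sprung cork pad has its face 30 mm ahead of the origin when free. Once it presses, each click adds about 8 N and the knob takes 0.018 N m per N at the pad (plus friction). A firm hold is 7 to 19 N at the pad; 26 N cracks the bottle.
- bottle_mid (a point): Middle of the loose upright amber bottle, half-way up (57.5 mm above its foot), about 160 g. Body 50 mm in diameter and 58 mm high, shoulder to 70 mm, neck 25 mm in diameter from 70 to 99 mm, lip 28 mm to 104 mm, cork 20 mm to 115 mm above the foot. The neck can be gripped from above.
- bottle: The same bottle; origin at the centre of its foot, z up along its axis.
- corkpuller: Bystander: two-prong cork puller, boxwood handle 92 x 22 mm with two steel prongs 90 mm long; origin under the handle's middle.
- stopper: Bystander: silver-plated bottle stopper with a ball finial 26 mm in diameter, 63 mm long, lying; origin under the ball.
- sardinekey: Bystander: rusty iron sardine-tin key, 90 mm long, 5 mm thick, lying; origin under its middle.
- champagnekey: Bystander: brass champagne key, 108 mm long, 7 mm thick, lying; origin under its middle.
There are look-alikes about, which are no part of the job. Of the things that look like the bottle, the smallest one is meant.

How it is judged:
By the outcome, as a careful person would: the job done as asked, in the order asked, and still so for the second after the job is handed in, with the robot touching nothing.
It also fails if it takes over 64 s, if anything falls off the work surface, if the arm or the gripper's body presses on something with over 40 N, if the wrist force passes 120 N, or if a joint passes its speed limit or range.

## Working session

There is one attempt and no reset: what is moved stays moved. The work goes in short steps, Python scripts to look and compute and a shell command to move; the robot and the scene stay as the last step left them, time stands still between calls to the robot, and variables do not carry over. Pictures are saved under pics/ and viewed, about 8 in all and at most 12, crops included, and the job is handed in when it is done.

```bash
ls; mkdir -p pics; cat > h.py <<'E'
import numpy as np, cv2
from station import ctrl
from scipy.spatial.transform import Rotation as R
def ray(cam,uv):
    p=ctrl.camera_params(cam);K=np.array(p["camera_matrix"]);E=np.array(p["extrinsics"])
    d=np.linalg.solve(K,[uv[0],uv[1],1.]);d=E[:3,:3]@(d*[1,-1,-1]);return E[:3,3],d/np.linalg.norm(d)
def at_z(cam,uv,z):
    o,d=ray(cam,uv);return o+d*(z-o[2])/d[2]
def tri(a,b):
    (o,d),(p,e)=ray("top",a),ray("side",b)
    s=np.linalg.lstsq(np.c_[d,-e],p-o,rcond=None)[0]
    A,B=o+s[0]*d,p+s[1]*e
    return (A+B)/2,np.linalg.norm(A-B)
def proj(cam,P):
    p=ctrl.camera_params(cam);K=np.array(p["camera_matrix"]);E=np.array(p["extrinsics"])
    c=E[:3,:3].T@(np.array(P)-E[:3,3]);c=K@(c*[1,-1,-1]);return c[:2]/c[2]
def snap(cam,name,crop=None,s=1):
    im=ctrl.grab_frame(cam)
    if crop: im=im[crop[1]:crop[3],crop[0]:crop[2]]
    cv2.imwrite(f"pics/{name}.png",cv2.cvtColor(cv2.resize(im,None,fx=s,fy=s,interpolation=cv2.INTER_CUBIC),cv2.COLOR_RGB2BGR))
E
cat > a.py <<'E'
from h import *
np.set_printoptions(precision=4,suppress=True)
a=ctrl.grab_frame("top");b=ctrl.grab_frame("side")
cv2.imwrite("pics/both.png",cv2.resize(cv2.cvtColor(np.vstack([a,b]),cv2.COLOR_RGB2BGR),(400,600)) if 0 else cv2.cvtColor(a,cv2.COLOR_RGB2BGR))
cv2.imwrite("pics/side.png",cv2.cvtColor(b,cv2.COLOR_RGB2BGR))
for n in ["clamp","seat","knob_grip","pawl","ratchet","jaw","bottle_mid","bottle"]:
    for c in ("top","side"):
        print(n,c,[(np.round(m["uv"],1).tolist(),round(m["score"],2)) for m in ctrl.mark_of(c,n)][:4])
for c in ("top","side"):
    print(c,np.array(ctrl.camera_params(c)["extrinsics"]))
    print([(m["rect"],round(m["score"],2)) for m in ctrl.trace(c,"bottle")])
s=ctrl.observe();print(s["ee_rot"],s["tool_pos"],s["wrist_force"],s["torque"],s["opening"])
E
python3 a.py
```

```text
pics
clamp top [([258.6, 158.9], 0.62)]
clamp side [([296.0, 194.1], 0.8), ([323.5, 224.4], 0.56), ([266.6, 114.9], 0.42)]
seat top [([244.6, 159.2], 0.82)]
seat side [([291.5, 183.9], 0.74)]
knob_grip top [([293.1, 154.9], 0.51), ([409.7, 155.0], 0.34)]
knob_grip side [([320.1, 203.0], 0.73)]
pawl top [([307.9, 157.3], 0.59)]
pawl side [([321.4, 220.6], 0.59)]
ratchet top [([382.4, 197.1], 0.68), ([294.2, 156.6], 0.5)]
ratchet side [([320.2, 210.6], 0.46)]
jaw top [([249.2, 161.5], 0.74), ([267.0, 161.7], 0.47)]
jaw side [([297.7, 198.4], 0.77)]
bottle_mid top [([139.0, 277.6], 0.73), ([102.8, 259.0], 0.68), ([174.2, 176.3], 0.67)]
bottle_mid side [([150.7, 142.4], 0.9), ([247.9, 135.3], 0.68), ([155.9, 112.8], 0.61)]
bottle top [([111.6, 258.8], 0.91), ([177.9, 176.9], 0.72), ([148.1, 273.9], 0.61), ([304.6, 158.5], 0.6)]
bottle side [([152.8, 161.2], 0.61), ([250.7, 147.8], 0.58), ([162.1, 132.4], 0.57)]
top [[ 0.0275  0.9968 -0.0753  0.3684]
 [-0.9996  0.0271 -0.0065  0.0436]
 [-0.0044  0.0755  0.9971  1.105 ]
 [ 0.      0.      0.      1.    ]]
[([128.2, 262.2, 160.3, 291.0], 0.95), ([166.3, 167.4, 186.2, 185.6], 0.77), ([84.9, 248.2, 125.3, 271.3], 0.7)]
side [[ 0.9141  0.3104 -0.261   0.1512]
 [-0.4055  0.713  -0.5721 -0.5815]
 [ 0.0086  0.6287  0.7776  0.9039]
 [ 0.      0.      0.      1.    ]]
[([139.0, 120.1, 167.7, 166.8], 0.94), ([243.5, 118.3, 256.4, 152.6], 0.73), ([146.4, 94.7, 171.7, 141.5], 0.62), ([405.3, 293.3, 437.2, 317.2], 0.51)]
[-0.5312 -3.0963  0.0001] [0.1833 0.5185 0.2313] [-0.9461 -0.5088  0.0106] [ 0.0137 -0.0901  0.0136] 0.0852435661295908
```

View pics/both.png

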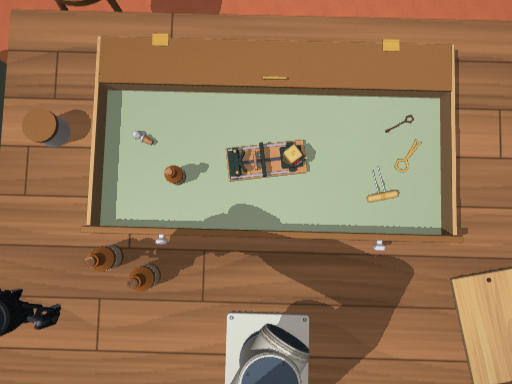

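View pics/side.png

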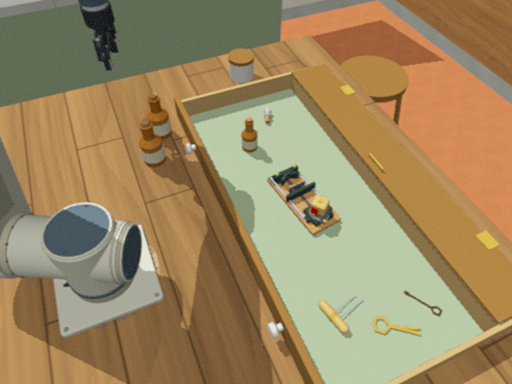

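Top view: drawer with the clamp at (267,160), its V jaw to the left (235,162) and knob to the right (292,155). The small bottle is in the drawer at (174,176), and the two larger look-alikes stand outside at (102,259) and (143,277). The bystanders are far away.

```bash
cat > b.py <<'E'
from h import *
np.set_printoptions(precision=4,suppress=True)
for n,a,b in [("bottle_mid",(174.2,176.3),(247.9,135.3)),("bottle",(177.9,176.9),(250.7,147.8)),("knob_grip",(293.1,154.9),(320.1,203.0)),("seat",(244.6,159.2),(291.5,183.9)),("clamp",(258.6,158.9),(296,194.1)),("ratchet",(294.2,156.6),(320.2,210.6)),("pawl",(307.9,157.3),(321.4,220.6))]:
    print(n,*tri(a,b))
a=ctrl.grab_frame("top");b=ctrl.grab_frame("side")
t=ctrl.trace("top","clamp");print([(m["rect"],m["score"]) for m in t])
m=t[0]["pixels"].astype(np.uint8);c=cv2.findNonZero(m);r=cv2.minAreaRect(c);bx=cv2.boxPoints(r);print(r)
for p in bx: print(p,at_z("top",p,0.03))
A=cv2.resize(a[125:200,210:330],None,fx=5,fy=5,interpolation=cv2.INTER_CUBIC)
B=cv2.resize(b[150:240,240:360],None,fx=5,fy=5,interpolation=cv2.INTER_CUBIC)[:, :600]
cv2.imwrite("pics/A.png",cv2.cvtColor(A,cv2.COLOR_RGB2BGR));cv2.imwrite("pics/B.png",cv2.cvtColor(B,cv2.COLOR_RGB2BGR))
E
python3 b.py
```

```text
bottle_mid [0.4913 0.2677 0.0584] 0.0005155265555169639
bottle [0.4981 0.2683 0.0023] 0.004116914225553545
knob_grip [ 0.5572 -0.0575  0.0741] 0.001356901769209101
seat [0.5501 0.0773 0.0091] 0.004353964933925822
clamp [0.5488 0.0381 0.0081] 0.011552389788117965
ratchet [ 0.5575 -0.0633  0.0481] 0.0019588540343417737
pawl [ 0.5489 -0.0979  0.0542] 0.012073717419830947
[([227.0, 139.7, 307.8, 181.4], 0.72)]
((266.2987976074219, 159.68902587890625), (34.344207763671875, 79.06897735595703), 83.6598129272461)
[225.1098 146.9878] [0.5822 0.1324 0.03  ]
[303.6952 138.2561] [ 0.6134 -0.0907  0.03  ]
[307.4879 172.3903] [ 0.5157 -0.1032  0.03  ]
[228.9024 181.1219] [0.4848 0.1185 0.03  ]
```

View pics/A.png

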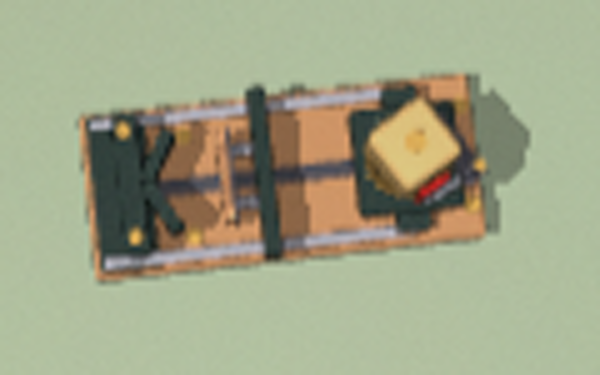

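View pics/B.png

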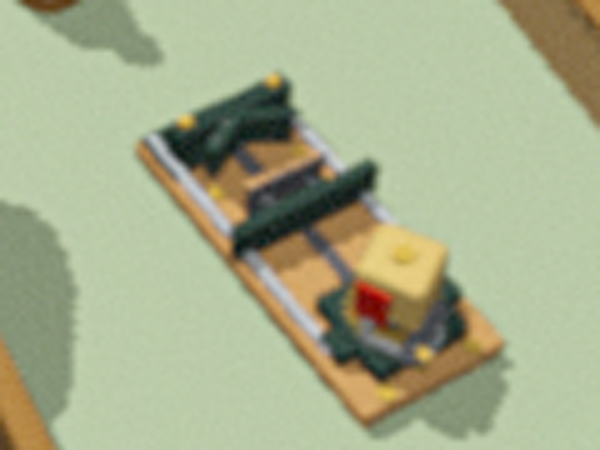

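Crops: the knob's top is at A(415,148) with the red trigger on its lower-right side (432,188). The jaw bar is at A(262,170), the V at A(150–180,180), and the bed corners show clearly.

```bash
cat > c.py <<'E'
from h import *
np.set_printoptions(precision=4,suppress=True)
f=lambda u:(u[0]/5+210-.4,u[1]/5+125-.4)
zb=0.002
print("bed");c=[at_z("top",f(u),zb+.014) for u in [(82,118),(100,282),(487,235),(470,75)]]
for p in c: print(p)
print([np.linalg.norm(c[i]-c[(i+1)%4]) for i in range(4)])
far=(c[0]+c[1])/2;near=(c[2]+c[3])/2;x=(far-near)/np.linalg.norm(far-near);o=near+.127*x
yaw=np.arctan2(x[1],x[0]);print("x",x,"yaw",np.degrees(yaw),"origin",o,"knob axis",o-.085*x,"seat",o+.035*x)
k=[at_z("top",f(u),.086) for u in [(418,97),(460,155),(415,200),(370,140)]]
for p in k:print(p)
print("ctr",np.mean(k,0),[np.linalg.norm(k[i]-k[(i+1)%4]) for i in range(4)])
an=[np.degrees(np.arctan2(*(k[(i+1)%4]-k[i])[[1,0]]))%90 for i in range(4)];print(an)
print("V apex-ish",[(at_z("top",f(u),.04)-o)@x for u in [(150,183),(165,140),(180,228)]],"pad",(at_z("top",f((238,180)),.03)-o)@x,"bar back", (at_z("top",f((272,170)),.04)-o)@x)
s=ctrl.observe();r=R.from_rotvec(s["ee_rot"]).as_matrix();print(r,np.degrees(np.arctan2(r[1,1],r[0,1])))
E
python3 c.py
```

```text
bed
[0.5816 0.1309 0.016 ]
[0.4868 0.1175 0.016 ]
[ 0.5199 -0.1036  0.016 ]
[ 0.6126 -0.0923  0.016 ]
[np.float64(0.09575220688729373), np.float64(0.22359350431329053), np.float64(0.09348324417800362), np.float64(0.22534950838570983)]
x [-0.1429  0.9897  0.    ] yaw 98.21840627745938 origin [0.5481 0.0277 0.016 ] knob axis [ 0.5602 -0.0564  0.016 ] seat [0.5431 0.0624 0.016 ]
[ 0.5842 -0.0557  0.086 ]
[ 0.5531 -0.0789  0.086 ]
[ 0.528  -0.0552  0.086 ]
[ 0.56   -0.0303  0.086 ]
ctr [ 0.5563 -0.055   0.086 ] [np.float64(0.038757875551016785), np.float64(0.034541072476836236), np.float64(0.04050532176640451), np.float64(0.03505016523008999)]
[np.float64(36.80062100806617), np.float64(46.59159484251569), np.float64(37.8864536309558), np.float64(43.573631726089694)]
V apex-ish [np.float64(0.062182821292882356), np.float64(0.05101706527626773), np.float64(0.048332759496607605)] pad 0.01254097196013131 bar back -0.00685685229353985
[[-0.9428  0.3333  0.    ]
 [ 0.3333  0.9428  0.    ]
 [-0.      0.     -1.    ]] 70.53257221193547
```

```bash
python3 -m handwheel '[[[8.5,2.2,-3.4,0,0,0,-1],[8.5,2.2,-3.4,0,0,0,-1],[8.5,2.2,-3.4,0,0,0,-1],[8.5,2.2,-3.4,0,0,0,-1],[8.5,2.2,-3.4,0,0,0,-1],[8.5,2.2,-3.4,0,0,0,-1],[8.5,2.2,-3.4,0,0,0,-0.5],[8.5,2.2,-3.4,0,0,0,0],[8.5,2.2,-3.4,0,0,0,0],[8.5,2.2,-3.4,0,0,0,0],[8.5,2.2,-3.4,0,0,0,0],[8.5,2.2,-3.4,0,0,0,0]]]'
```

```text
time_s: 2.15
tool_pos: [0.4477, 0.1007, 0.2316]
ee_rot: [1.397, 2.811, 0.008]
wrist_force: [1.4, 0.4, -0.4]
opening: 0.0852
```

```bash
python3 -m handwheel '[[[8.5,2.2,-3.4,0,0,0,0.2],[8.5,2.2,-3.4,0,0,0,0],[8.5,2.2,-3.4,0,0,0,0],[8.5,2.2,-3.4,-1,0,0,0],[8.5,1.6,-2,-3,0,0,0],[8.5,0,0,-3,0,0,0],[8.5,0,0,-3,0,0,0],[8.5,0,0,0,0,0,0]]]'
cat > d.py <<'E'
from h import *
np.set_printoptions(precision=4,suppress=True)
a=ctrl.grab_frame("top");b=ctrl.grab_frame("side")
ms={}
for n in ["knob_grip","pawl"]:
    for c in ("top","side"):
        ms[n,c]=[(np.round(m["uv"],1).tolist(),round(m["score"],2)) for m in ctrl.mark_of(c,n)][:3];print(n,c,ms[n,c])
    if ms[n,"top"] and ms[n,"side"]: print(tri(ms[n,"top"][0][0],ms[n,"side"][0][0]))
A=cv2.resize(a[110:200,240:340],None,fx=4,fy=4,interpolation=cv2.INTER_CUBIC)
B=cv2.resize(b[140:230,270:370],None,fx=4,fy=4,interpolation=cv2.INTER_CUBIC)
cv2.imwrite("pics/C.png",cv2.cvtColor(np.hstack([A,B]),cv2.COLOR_RGB2BGR))
s=ctrl.observe();r=R.from_rotvec(s["ee_rot"]).as_matrix();print(s["tool_pos"],np.degrees(np.arctan2(r[1,1],r[0,1])),r[:,2])
for c in ("top","side"): print(proj(c,s["tool_pos"]))
E
python3 d.py
```

```text
time_s: 2.82
tool_pos: [0.5576, -0.0704, 0.1298]
ee_rot: [1.382, 2.808, 0.009]
wrist_force: [-1.1, -0.3, 0.8]
opening: 0.085
knob_grip top []
knob_grip side [([319.2, 202.2], 0.66)]
pawl top [([401.0, 124.1], 0.18)]
pawl side [([323.1, 221.6], 0.5)]
(array([ 0.5117, -0.2407,  0.3009]), np.float64(0.14995222302470837))
[ 0.5606 -0.0698  0.1373] 37.72643137241951 [ 0.0241 -0.0027 -0.9997]
[300.5698 149.0843]
[326.6228 190.4456]
```

View pics/C.png

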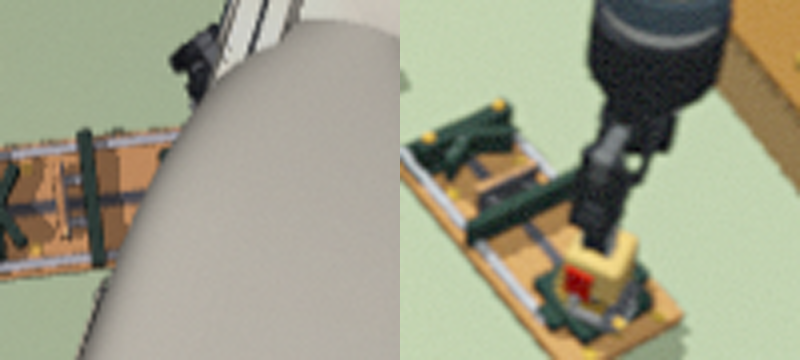

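The side view shows the fingers straddling the knob (about (319,200)) along the trigger line, with the knob still some way below. The TCP needs about +1.2 cm in y.

```bash
python3 -m handwheel '[[[8.5,-0.4,1.2,0,0,0,0],[8.5,0,0,0,0,0,0],[8.5,0,0,0,0,0,0]]]'; python3 -c "
from h import *
s=ctrl.observe();r=R.from_rotvec(s['ee_rot']).as_matrix();print(s['tool_pos'],np.degrees(np.arctan2(r[1,1],r[0,1])),r[:,2],s['torque'])"
```

```text
time_s: 3.37
tool_pos: [0.5574, -0.0561, 0.1413]
ee_rot: [1.369, 2.795, 0.015]
wrist_force: [0.3, 0.9, -0.6]
opening: 0.0853
[ 0.55744604 -0.05606748  0.14134357] 37.81796085870341 [ 0.02999575 -0.0040786  -0.99954171] [-0.01079637  0.01879947  0.00296647]
```

```bash
python3 -m handwheel '[[[8.5,-0.1,-0.2,-2,0,0.35,0.1],[8.5,0,0,-2,0,0,0],[8.5,0,0,-2,0,0,0],[8.5,0,0,-1,0,0,0],[8.5,0,0,0,0,0,0]]]'; cat > st.py <<'E'
from h import *
np.set_printoptions(precision=4,suppress=True)
s=ctrl.observe();r=R.from_rotvec(s['ee_rot']).as_matrix();print(s["time_s"],s['tool_pos'],"yaw",round(float(np.degrees(np.arctan2(r[1,1],r[0,1]))),2),"z",r[:,2],"F",s["wrist_force"],"T",s['torque'],round(s["opening"],4))
E
python3 st.py
```

```text
time_s: 3.78
tool_pos: [0.5584, -0.0566, 0.0741]
ee_rot: [1.36, 2.821, -0.004]
wrist_force: [-0.2, -0.0, 0.4]
opening: 0.0848
3.7833 [ 0.5584 -0.0566  0.0741] yaw 38.54 z [ 0.008  -0.0065 -0.9999] F [-0.2057 -0.0226  0.3704] T [-0.0474  0.0082  0.0083] 0.0848
```

```bash
python3 -m handwheel '[[[8.5,-0.2,-0.1,-1.3,0,0.1,0],[8.5,0,0,-0.6,0,0,0],[6.2,0,0,0,0,0,0],[6.2,0,0,0,0,0,0],[6.2,0,0,0,0,0,0]]]' 20; python3 st.py; python3 -c "
from h import *
snap('side','D',(270,150,370,225),6)"
```

```text
time_s: 4.2
tool_pos: [0.5572, -0.0575, 0.0557]
ee_rot: [1.361, 2.827, -0.01]
wrist_force: [-0.3, -0.4, -0.8]
opening: 0.0619
4.2 [ 0.5572 -0.0575  0.0557] yaw 38.59 z [ 0.001  -0.0072 -1.    ] F [-0.3001 -0.4375 -0.7604] T [-0.0121  0.0151 -0.0152] 0.0619
```

View pics/D.png

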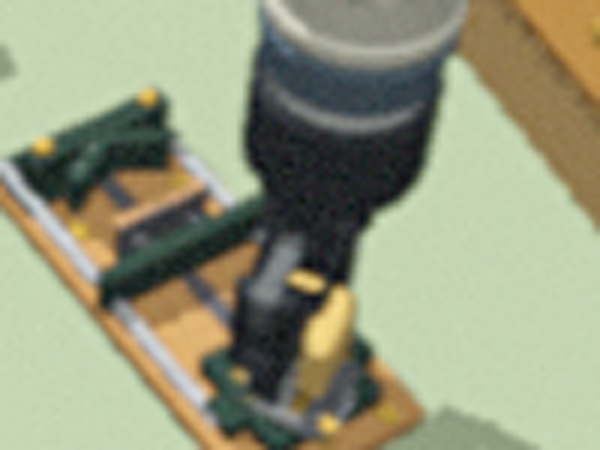

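The fingers straddle the knob properly, one outside the trigger. Now I close gently and watch the force.

```bash
python3 -m handwheel '[[[5.2,0,0,0,0,0,0],[5.2,0,0,0,0,0,0]]]' 20; python3 st.py; python3 -m handwheel '[[[4.8,0,0,0,0,0,0],[4.8,0,0,0,0,0,0]]]' ; python3 st.py;  python3 -m handwheel '[[[4.5,0,0,0,0,0,0],[4.5,0,0,0,0,0,0]]]' ; python3 st.py
```

```text
time_s: 4.42
tool_pos: [0.5577, -0.0577, 0.0567]
ee_rot: [1.36, 2.825, -0.009]
wrist_force: [0.9, 0.1, 0.3]
opening: 0.0518
4.4167 [ 0.5577 -0.0577  0.0567] yaw 38.58 z [ 0.0026 -0.0076 -1.    ] F [0.8938 0.0697 0.2667] T [0.0034 0.0149 0.0044] 0.0518
time_s: 4.58
tool_pos: [0.558, -0.0577, 0.0573]
ee_rot: [1.36, 2.824, -0.009]
wrist_force: [-0.4, 0.1, 0.5]
opening: 0.0479
4.5833 [ 0.558  -0.0577  0.0573] yaw 38.59 z [ 0.0037 -0.0079 -1.    ] F [-0.3569  0.1035  0.4931] T [ 0.0007 -0.0466 -0.0267] 0.0479
time_s: 4.75
tool_pos: [0.5586, -0.0574, 0.0577]
ee_rot: [1.359, 2.824, -0.007]
wrist_force: [-0.2, 0.8, -1.7]
opening: 0.0449
4.75 [ 0.5586 -0.0574  0.0577] yaw 38.6 z [ 0.0052 -0.0073 -1.    ] F [-0.1731  0.8092 -1.7468] T [-0.1139  0.0792 -0.0194] 0.0449
```

```bash
python3 -m handwheel '[[[4.4,0,0,-0.1,0,0,0],[4.4,0,0,-0.1,0,0,0],[4.4,0,0,0,0,0,0]]]' ; python3 st.py;  python3 -m handwheel '[[[4.4,0,0,0,0,0,0.3],[4.4,0,0,0,0,0,0.3]]]' ; python3 st.py
```

```text
time_s: 5.0
tool_pos: [0.5592, -0.0575, 0.0564]
ee_rot: [1.358, 2.822, -0.006]
wrist_force: [0.4, 0.8, 0.3]
opening: 0.0441
5.0 [ 0.5592 -0.0575  0.0564] yaw 38.61 z [ 0.0069 -0.0077 -0.9999] F [0.3855 0.7688 0.2771] T [ 0.048  -0.1213 -0.0066] 0.0441
time_s: 5.17
tool_pos: [0.5593, -0.0575, 0.0564]
ee_rot: [1.282, 2.857, -0.006]
wrist_force: [1.0, 2.2, 2.3]
opening: 0.044
5.1667 [ 0.5593 -0.0575  0.0564] yaw 41.65 z [ 0.0076 -0.0075 -0.9999] F [0.9834 2.1738 2.25  ] T [ 0.1509 -0.1168 -0.0857] 0.044
```

```bash
python3 -m handwheel '[[[4.4,0,-0.02,0,0,0,0.6],[4.4,0.01,-0.02,0,0,0,0.6]]]' ; python3 st.py
```

```text
time_s: 5.33
tool_pos: [0.5597, -0.0576, 0.0564]
ee_rot: [1.126, 2.922, -0.003]
wrist_force: [1.2, 2.8, 3.2]
opening: 0.0439
5.3333 [ 0.5597 -0.0576  0.0564] yaw 47.85 z [ 0.0088 -0.0058 -0.9999] F [1.2041 2.7913 3.2486] T [ 0.3979 -0.1034 -0.0305] 0.0439
```

The torque is only friction (0.03 N m) after 9°, so the pawl is free. I continue turning back.

```bash
python3 -m handwheel '[[[4.4,0.01,-0.02,0,0,0,1],[4.4,0.01,-0.02,0,0,0,1],[4.4,0.01,-0.02,0,0,0,1],[4.4,0.02,-0.01,0,0,0,1],[4.4,0.02,-0.01,0,0,0,1],[4.4,0.02,-0.01,0,0,0,1],[4.4,0.02,0,0,0,0,1],[4.4,0.02,0,0,0,0,1]]]' ; python3 st.py
```

```text
time_s: 6.0
tool_pos: [0.5616, -0.0567, 0.0563]
ee_rot: [0.006, 3.131, 0.009]
wrist_force: [0.2, 1.7, 2.7]
opening: 0.044
6.0 [ 0.5616 -0.0567  0.0563] yaw 89.8 z [ 0.0105  0.0055 -0.9999] F [0.2321 1.6572 2.6639] T [ 0.3101 -0.0821 -0.0577] 0.044
```

```bash
python3 -m handwheel '[[[4.4,0.02,0,0,0,0,1],[4.4,0.02,0,0,0,0,1],[4.4,0.02,0,0,0,0,1],[4.4,0.02,0.01,0,0,0,1],[4.4,0.02,0.01,0,0,0,1],[4.4,0.01,0.01,0,0,0,1],[4.4,0.01,0.01,0,0,0,1],[4.4,0.01,0.01,0,0,0,1]]]' ; python3 st.py
python3 -m handwheel '[[[5.2,0,0,0,0,0,0],[8.5,0,0,0,0,0,0],[8.5,0,0,0,0,0,0],[8.5,0,0,0,0,0,0]]]';python3 st.py
```

```text
time_s: 6.67
tool_pos: [0.5624, -0.0549, 0.0562]
ee_rot: [-1.12, 2.927, 0.018]
wrist_force: [0.1, 1.4, 2.9]
opening: 0.0439
6.6667 [ 0.5624 -0.0549  0.0562] yaw 131.88 z [ 0.0026  0.0134 -0.9999] F [0.0948 1.4124 2.8701] T [ 0.3211 -0.0686 -0.0505] 0.0439
time_s: 7.0
tool_pos: [0.5615, -0.0551, 0.0553]
ee_rot: [-1.116, 2.931, 0.019]
wrist_force: [-0.5, 0.7, 0.0]
opening: 0.0843
7.0 [ 0.5615 -0.0551  0.0553] yaw 131.68 z [ 0.0003  0.013  -0.9999] F [-0.458   0.6918  0.0283] T [ 0.0389 -0.0052  0.0053] 0.0843
```

```bash
python3 -m handwheel '[[[8.5,0,0,3,0,0,0],[8.5,0,0,3.5,0,0,0],[8.5,0,0.5,3.5,0,0,0],[8.5,-0.7,3.5,2,0,0,0],[8.5,-0.9,3.9,0,0,0,0],[8.5,-0.9,3.9,0,0,0,0],[8.5,-0.9,3.9,0,0,0,0],[8.5,0,0,0,0,0,0]]]';python3 st.py
cat > e.py <<'E'
from h import *
np.set_printoptions(precision=4,suppress=True)
a=ctrl.grab_frame("top");b=ctrl.grab_frame("side")
for n in ["bottle_mid","bottle","knob_grip"]:
    q={}
    for c in ("top","side"):
        q[c]=[m["uv"] for m in ctrl.mark_of(c,n) if m["score"]>.3]; print(n,c,np.round(q[c],1).tolist())
    for t in q["top"]:
        for u in q["side"]:
            p,e=tri(t,u)
            if e<.01 and -.02<p[2]<.15: print("   ",p,e)
g=None
for c,im in(("top",a),("side",b)):
    for m in ctrl.trace(c,"bottle"):
        ys,xs=np.nonzero(m["pixels"]);print(c,m["score"],np.round(m["rect"],1),"top rows centre",xs[ys<ys.min()+4].mean(),ys.min(),"left cols",xs.min(),ys[xs<xs.min()+4].mean())
A=cv2.resize(a[130:200,150:330],None,fx=4,fy=4,interpolation=cv2.INTER_CUBIC)
B=cv2.resize(b[100:175,220:400],None,fx=4,fy=4,interpolation=cv2.INTER_CUBIC)
cv2.imwrite("pics/E.png",cv2.cvtColor(np.vstack([A,B]),cv2.COLOR_RGB2BGR))
E
python3 e.py
```

```text
time_s: 7.67
tool_pos: [0.5242, 0.1051, 0.1794]
ee_rot: [-1.083, 2.946, 0.023]
wrist_force: [0.2, -0.1, -0.2]
opening: 0.0848
7.6667 [0.5242 0.1051 0.1794] yaw 130.37 z [-0.0021  0.015  -0.9999] F [ 0.2322 -0.0958 -0.1576] T [-0.0339 -0.0476  0.0097] 0.0848
bottle_mid top [[103.0, 258.4], [140.9, 278.8], [172.5, 175.6]]
bottle_mid side [[246.7, 134.2], [157.6, 111.7], [149.5, 143.9]]
    [0.2648 0.4378 0.0945] 0.0008981202150757968
    [0.2098 0.3452 0.0618] 0.0012515805141457314
    [0.4915 0.2731 0.0585] 0.0029612204283708185
bottle top [[110.3, 257.3], [147.3, 275.8], [176.9, 175.7], [276.3, 158.9]]
bottle side [[158.7, 131.9], [247.1, 148.4]]
    [0.2569 0.4541 0.0011] 0.0051246410292293265
    [ 0.4959  0.2751 -0.0048] 0.009560213293769226
knob_grip top [[290.8, 155.2], [262.6, 164.7]]
knob_grip side [[322.4, 202.2]]
top 0.93 [127.1 265.8 152.5 290.6] top rows centre 145.74 265 left cols 127 282.2432432432432
top 0.87 [ 84.6 249.1 124.  273.8] top rows centre 107.3780487804878 246 left cols 84 261.0
side 0.69 [242.3 119.9 259.1 152.8] top rows centre 249.0 117 left cols 242 138.38888888888889
side 0.68 [145.3  92.1 173.3 141.1] top rows centre 152.55555555555554 91 left cols 147 106.6144578313253
side 0.67 [138.8 119.3 167.  167.5] top rows centre 145.27777777777777 120 left cols 140 137.95049504950495
```

View pics/E.png

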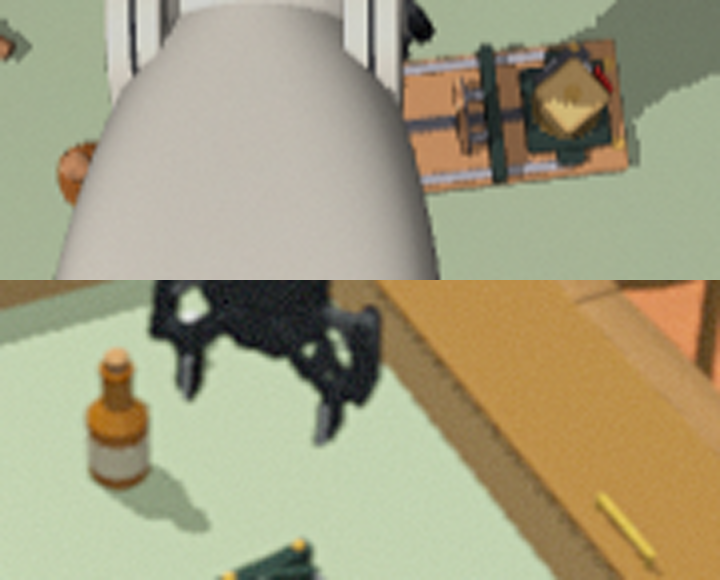

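The knob's trigger now faces upper right and the jaw is well back from the V. The bottle stands with its cork at side (249,118).

```bash
python3 -c "
from h import *
np.set_printoptions(precision=4,suppress=True)
for c,u,z in [('side',(249.1,118.8),.116),('side',(247.9,135.3),.059),('side',(246.7,134.2),.059),('top',(174.2,176.3),.059),('top',(172.5,175.6),.059),('side',(249.1,150.2),.002),('top',(176.25,176.5),.03)]: print(c,u,z,at_z(c,u,z))
for P in [(.492,.268,.117),(.494,.266,.117),(.494,.266,.002),(.492,.268,.002),(.494,.266,.06)]: print(P,proj('side',P),proj('top',P))
"
```

```text
side (249.1, 118.8) 0.116 [0.4989 0.2736 0.116 ]
side (247.9, 135.3) 0.059 [0.4913 0.2671 0.059 ]
side (246.7, 134.2) 0.059 [0.4898 0.273  0.059 ]
top (174.2, 176.3) 0.059 [0.491  0.2677 0.059 ]
top (172.5, 175.6) 0.059 [0.4928 0.2725 0.059 ]
side (249.1, 150.2) 0.002 [0.4914 0.2602 0.002 ]
top (176.25, 176.5) 0.03 [0.494  0.2681 0.03  ]
(0.492, 0.268, 0.117) [247.6617 120.3051] [169.4564 173.1912]
(0.494, 0.266, 0.117) [248.5586 120.542 ] [170.2561 172.4499]
(0.494, 0.266, 0.002) [249.1338 148.7597] [178.9272 177.6788]
(0.492, 0.268, 0.002) [248.2994 148.5256] [178.2111 178.3442]
(0.494, 0.266, 0.06) [248.8542 135.0408] [174.79  175.184]
```

```bash
python3 -m handwheel '[[[8.5,-0.7,3.8,0,-0.17,0,0],[8.5,-0.7,3.8,0,0,0,0],[8.5,-0.7,3.8,0,0,0,0],[8.5,-0.7,3.3,-2,0,0,0],[8.5,0,0,-2,0,0,0],[8.5,0,0,0,0,0,0],[8.5,0,0,0,0,0,0]]]';python3 st.py
```

```text
time_s: 8.75
tool_pos: [0.5, 0.2467, 0.1377]
ee_rot: [1.058, -2.957, 0.003]
wrist_force: [-1.2, -0.4, 0.9]
opening: 0.085
8.75 [0.5    0.2467 0.1377] yaw 129.39 z [-0.0003 -0.0021 -1.    ] F [-1.2495 -0.4316  0.9151] T [-0.0078 -0.0239  0.0154] 0.085
```

```bash
python3 -m handwheel '[[[8.5,-0.6,2.1,0,0,0,0],[8.5,0,0.1,0,0,0,0],[8.5,0,0,-2,0,0,0],[8.5,0,0,-2,0,0,0],[8.5,0,0,-1.3,0,0,0],[8.5,0,0,0,0,0,0]]]';python3 st.py; python3 -c "
from h import *
snap('side','F',(200,80,300,155),6)"
```

```text
time_s: 9.25
tool_pos: [0.4991, 0.264, 0.0894]
ee_rot: [-1.045, 2.956, -0.005]
wrist_force: [-0.7, 0.0, -0.1]
opening: 0.0851
9.25 [0.4991 0.264  0.0894] yaw 128.93 z [ 0.0067 -0.0008 -1.    ] F [-0.7082  0.0389 -0.118 ] T [ 0.013  -0.0066 -0.0448] 0.0851
```

View pics/F.png

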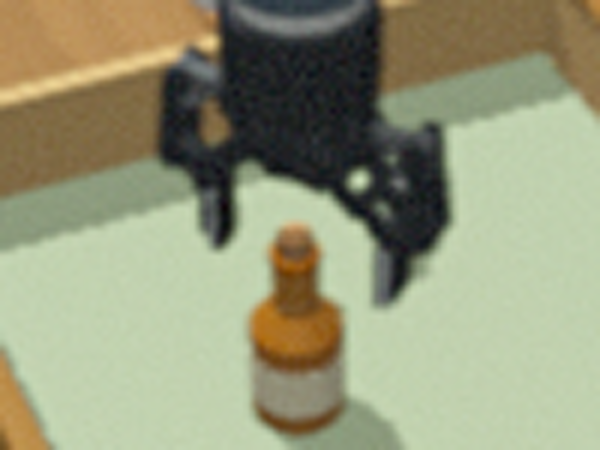

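The side view shows the neck between the open fingers, a little beyond their centre line (lip at (249,122), fingertips' middle at (250,125)). I shift about +0.7 cm in y and go down.

```bash
python3 -m handwheel '[[[8.5,-0.3,0.7,0,0,0.08,0],[8.5,0,0,-1,0,0,0],[8.5,0,0,-0.8,0,0,0],[4,0,0,0,0,0,0],[4,0,0,0,0,0,0],[4,0,0,0,0,0,0],[4,0,0,0,0,0,0]]]' 30;python3 st.py; python3 -c "
from h import *
snap('side','G',(200,80,300,155),6)"
```

```text
time_s: 9.88
tool_pos: [0.4994, 0.2706, 0.0757]
ee_rot: [-1.041, 2.958, -0.001]
wrist_force: [-0.6, -0.7, -1.1]
opening: 0.0405
9.8833 [0.4994 0.2706 0.0757] yaw 128.76 z [ 0.0058  0.0014 -1.    ] F [-0.5621 -0.6584 -1.0695] T [-0.0575 -0.004   0.0249] 0.0405
```

View pics/G.png

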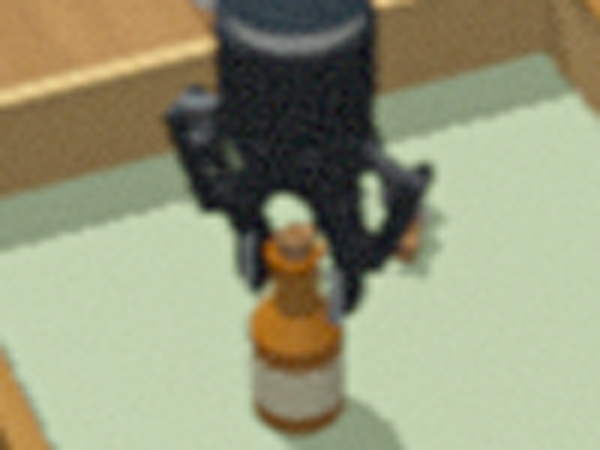

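The neck is centred between the nearly closed fingers. Now I lower slightly and grip.

```bash
python3 -m handwheel '[[[4,-0.2,0,-0.5,0,0,0],[4,0,0,0,0,0,0],[2,0,0,0,0,0,0],[2,0,0,0,0,0,0],[2,0,0,0,0,0,0],[2,0,0,0,0,0,0]]]' 30;python3 st.py;python3 -m handwheel '[[[2,0,0,1,0,0,0],[2,0,0,0,0,0,0],[2,0,0,0,0,0,0]]]';python3 st.py
```

```text
time_s: 10.43
tool_pos: [0.4971, 0.2724, 0.0724]
ee_rot: [-1.042, 2.954, 0.004]
wrist_force: [0.4, -0.1, -2.0]
opening: 0.0243
10.4333 [0.4971 0.2724 0.0724] yaw 128.84 z [ 0.0076  0.0054 -1.    ] F [ 0.376  -0.1395 -2.0273] T [-0.0365  0.0158 -0.0603] 0.0243
time_s: 10.68
tool_pos: [0.4965, 0.272, 0.0825]
ee_rot: [-1.042, 2.956, 0.004]
wrist_force: [-0.6, 0.4, -2.5]
opening: 0.0238
10.6833 [0.4965 0.272  0.0825] yaw 128.83 z [ 0.0057  0.0045 -1.    ] F [-0.5956  0.3678 -2.5388] T [ 0.0019  0.018  -0.0219] 0.0238
```

```bash
python3 -m handwheel '[[[2,0,0,3,0,0,0],[2,0,0,3,0,0,0],[2,0,-1,2,0,0,0],[2,0.8,-3,0,0,0,0],[2,0.8,-3.2,0,0,0,0],[2,0.8,-3.2,0,0,0,0],[2,0.8,-3.2,0,0,0,0],[2,0.8,-3.2,0,0,0,0],[2,0.5,-2,0,0,0,0],[2,0,0,0,0,0,0],[2,0,0,0,0,0,0]]]';python3 st.py
```

```text
time_s: 11.6
tool_pos: [0.5415, 0.0757, 0.1662]
ee_rot: [-1.047, 2.955, 0.001]
wrist_force: [0.2, 0.7, -2.2]
opening: 0.0246
11.6 [0.5415 0.0757 0.1662] yaw 129.01 z [ 0.0059  0.0029 -1.    ] F [ 0.1635  0.6574 -2.2328] T [ 0.0892  0.0533 -0.0731] 0.0246
```

```bash
python3 -m handwheel '[[[2,0.4,-1.5,-1,0,0,0],[2,0,-0.7,-2,0,0,0],[2,0,0,-1,0,0,0],[2,0,0,0,0,0,0],[2,0,0,0,0,0,0]]]';python3 st.py; python3 -c "
from h import *
snap('side','H',(250,125,350,200),7)
for P in [(.5481,.0277,.016)]: print(proj('side',P))"
```

```text
time_s: 12.02
tool_pos: [0.5451, 0.0562, 0.1255]
ee_rot: [-1.049, 2.953, 0.002]
wrist_force: [-0.5, 0.3, -2.0]
opening: 0.0242
12.0167 [0.5451 0.0562 0.1255] yaw 129.11 z [ 0.0064  0.004  -1.    ] F [-0.5453  0.3102 -2.0382] T [-0.0337 -0.0128  0.0042] 0.0242
[299.71845831 194.7532183 ]
```

View pics/H.png

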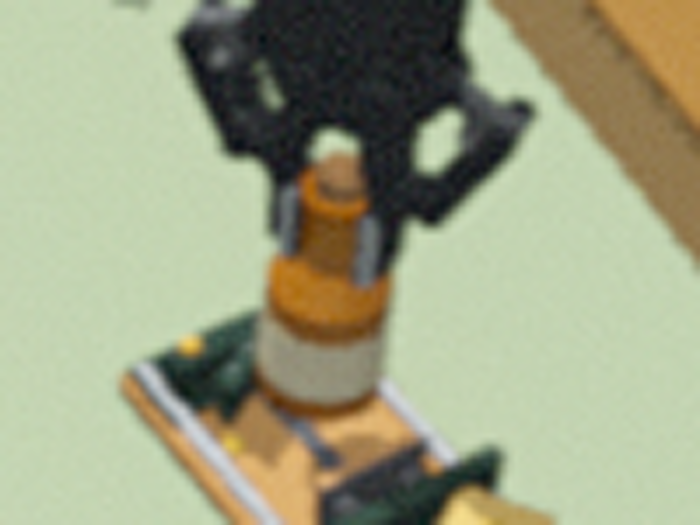

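The bottle hangs upright over the slot between the V (crop (200,380)) and the pad carrier (crop (370,470)). I check the clearance numerically.

```bash
python3 -c "
from h import *
np.set_printoptions(precision=4,suppress=True)
o=np.array([.5487,.029,0]);x=np.array([-.143,.99,0]);y=np.array([-.99,-.143,0])
cc=lambda p:((p-o)@x,(p-o)@y)
f=lambda u:(u[0]/5+210-.4,u[1]/5+125-.4)
for n,u,z in [('Vtip',(185,225),.042),('Vtip2',(174,138),.042),('pad0',(221,180),.035),('barback0',(275,170),.042),('barfront0',(255,170),.042)]: print(n,cc(at_z('top',f(u),z)))
ctrl.grab_frame('side')
print('jaw side',[(cc(at_z('side',m['uv'],.002)),round(m['score'],2)) for m in ctrl.mark_of('side','jaw')])
# current pad carrier/bar in H: bar top left end, right end back edge
g=lambda u:(u[0]/7+250-.4,u[1]/7+125-.4)
for n,u,z in [('bar right end top',(495,452),.042),('carrier right top',(422,446),.038),('carrier left top',(325,490),.038),('apexV',(235,365),.04)]: print(n,cc(at_z('side',g(u),z)))
for d in (.0,.0274): print(d,(proj('side',o+d*x+[0,0,.016])-[249.6,124.6])*7)
"
```

```text
Vtip (np.float64(0.044189783743329235), np.float64(0.02531774417064956))
Vtip2 (np.float64(0.044687787240776516), np.float64(-0.024415317039826207))
pad0 (np.float64(0.021060390357170816), np.float64(0.0012179287430256248))
barback0 (np.float64(-0.009606770523787564), np.float64(0.00026176918231984403))
barfront0 (np.float64(0.0015534060043724887), np.float64(-0.0010466633719859746))
jaw side [((np.float64(-0.045258957046031396), np.float64(0.00808100200571771)), 0.9)]
bar right end top (np.float64(-0.0310075323990951), np.float64(-0.04514689796117257))
carrier right top (np.float64(-0.010867070559182158), np.float64(-0.024784652114633158))
carrier left top (np.float64(-0.008966447909709617), np.float64(0.02097881824035425))
apexV (np.float64(0.06230830593853703), np.float64(0.015451144299264148))
0.0 [350.6701 488.3023]
0.0274 [311.4839 443.7951]
```

```bash
python3 -m handwheel '[[[2,0,-0.2,-1.2,0,0,0],[2,0,0,-1.2,0,0,0],[2,0,0,-0.8,0,0,0],[2,0,0,0,0,0,0],[2,0,0,0,0,0,0]]]';python3 st.py
```

```text
time_s: 12.58
tool_pos: [0.5476, 0.0562, 0.0971]
ee_rot: [-1.051, 2.944, -0.002]
wrist_force: [-0.2, 0.3, -1.5]
opening: 0.0239
12.5833 [0.5476 0.0562 0.0971] yaw 129.3 z [ 0.0147  0.0037 -0.9999] F [-0.1664  0.2521 -1.5465] T [ 0.0074 -0.0233 -0.0265] 0.0239
```

```bash
python3 -m handwheel '[[[2,-0.2,-0.2,-0.5,0,0.2,0],[2,0,0,-0.2,0,0,0],[2,0,0,0,0,0,0]]]';python3 st.py;python3 -m handwheel '[[[2,0,0,-0.3,0,0,0],[2,0,0,0,0,0,0]]]';python3 st.py
```

```text
time_s: 12.83
tool_pos: [0.5462, 0.0544, 0.0912]
ee_rot: [1.057, -2.957, -0.007]
wrist_force: [-0.2, 0.6, -2.1]
opening: 0.0238
12.8333 [0.5462 0.0544 0.0912] yaw 129.33 z [-0.0023  0.0036 -1.    ] F [-0.1961  0.6449 -2.1038] T [ 0.0069 -0.0177  0.046 ] 0.0238
time_s: 13.0
tool_pos: [0.5465, 0.0542, 0.0883]
ee_rot: [1.057, -2.958, -0.006]
wrist_force: [0.4, 0.2, -2.1]
opening: 0.0243
13.0 [0.5465 0.0542 0.0883] yaw 129.32 z [-0.0019  0.0035 -1.    ] F [ 0.3785  0.2327 -2.0745] T [ 0.0179  0.0223 -0.0222] 0.0243
```

```bash
for i in 1 2; do :; done; python3 -m handwheel '[[[2,-0.1,0,-0.2,0,0,0],[2,0,0,0,0,0,0]]]';python3 st.py;python3 -m handwheel '[[[2,0,0,-0.2,0,0,0],[2,0,0,0,0,0,0]]]';python3 st.py
```

```text
time_s: 13.17
tool_pos: [0.5458, 0.0541, 0.0864]
ee_rot: [-1.057, 2.958, 0.006]
wrist_force: [0.3, 0.1, -2.3]
opening: 0.0242
13.1667 [0.5458 0.0541 0.0864] yaw 129.31 z [-0.001   0.0034 -1.    ] F [ 0.2985  0.1422 -2.3463] T [ 0.022  -0.0312 -0.0247] 0.0242
time_s: 13.33
tool_pos: [0.5461, 0.0541, 0.0868]
ee_rot: [-1.056, 2.956, 0.004]
wrist_force: [-0.5, 0.0, -2.4]
opening: 0.0242
13.3333 [0.5461 0.0541 0.0868] yaw 129.31 z [ 0.0018  0.0032 -1.    ] F [-0.5226  0.0217 -2.3676] T [-0.0098  0.0167  0.0688] 0.0242
```

```bash
python3 -m handwheel '[[[2,0,0,-0.2,0,0,0],[2,0,0,-0.1,0,0,0]]]';python3 st.py;python3 -m handwheel '[[[2,0,0,-0.2,0,0,0],[2,0,0,-0.1,0,0,0]]]';python3 st.py
```

```text
time_s: 13.5
tool_pos: [0.5465, 0.054, 0.0861]
ee_rot: [-1.055, 2.953, 0.002]
wrist_force: [-5.7, 0.7, 12.2]
opening: 0.0246
13.5 [0.5465 0.054  0.0861] yaw 129.31 z [ 0.0048  0.0029 -1.    ] F [-5.6954  0.6661 12.2035] T [0.257  1.431  0.0281] 0.0246
time_s: 13.67
tool_pos: [0.5464, 0.054, 0.0861]
ee_rot: [-1.054, 2.951, 0.0]
wrist_force: [-2.2, -0.2, 3.1]
opening: 0.0244
13.6667 [0.5464 0.054  0.0861] yaw 129.31 z [ 0.0075  0.0027 -1.    ] F [-2.2047 -0.2283  3.145 ] T [0.0702 0.6495 0.0617] 0.0244
```

```bash
python3 -m handwheel '[[[2.4,0,0,0,0,0,0],[4,0,0,0,0,0,0],[8.5,0,0,0,0,0,0],[8.5,0,0,0,0,0,0],[8.5,0,0,0,0,0,0],[8.5,0,0,2,0,0,0],[8.5,0,0,3,0,0,0],[8.5,0,0,3,0,0,0],[8.5,0,0,1,0,0,0],[8.5,0,0,0,0,0,0]]]';python3 st.py
```

```text
time_s: 14.5
tool_pos: [0.5451, 0.0541, 0.1772]
ee_rot: [-1.055, 2.955, 0.003]
wrist_force: [0.3, -0.1, -0.2]
opening: 0.0852
14.5 [0.5451 0.0541 0.1772] yaw 129.31 z [ 0.003  0.003 -1.   ] F [ 0.2644 -0.1319 -0.1855] T [-0.0413 -0.0362 -0.0062] 0.0852
```

```bash
python3 -m handwheel '[[[8.5,0.2,-1.2,0,0,0,-1],[8.5,0.2,-1.2,0,0,0,-1],[8.5,0.2,-1.2,0,0,0,-1],[8.5,0.2,-1.2,0,0,0,-1],[8.5,0.2,-1.2,0,0,0,-1],[8.5,0.2,-1.2,0,0,0,-1],[8.5,0.2,-1.2,0,0,0,-1],[8.5,0.2,-1.2,0,0,0,-1],[8.5,0,-1,0,0,0,-1],[8.5,0,0,0,0,0,-1],[8.5,0,0,0,0,0,-1],[8.5,0,0,0,0,0,-1]]]';python3 st.py;python3 -m handwheel '[[[8.5,0,0,0,0,0,-1],[8.5,0,0,0,0,0,-1],[8.5,0,0,0,0,0,-1],[8.5,0,0,0,0,0,-0.8],[8.5,0,0,0,0,0,0],[8.5,0,0,0,0,0,0]]]';python3 st.py
```

```text
time_s: 15.5
tool_pos: [0.5597, -0.0567, 0.1651]
ee_rot: [-0.635, -3.071, -0.004]
wrist_force: [-0.2, -0.6, 0.1]
opening: 0.0853
15.5 [ 0.5597 -0.0567  0.1651] yaw 66.63 z [-0.0047  0.0034 -1.    ] F [-0.1737 -0.5866  0.1185] T [ 0.0294 -0.0317  0.0409] 0.0853
time_s: 16.0
tool_pos: [0.5579, -0.0568, 0.1575]
ee_rot: [-1.161, -2.905, -0.005]
wrist_force: [-0.7, -0.7, -0.2]
opening: 0.0849
16.0 [ 0.5579 -0.0568  0.1575] yaw 46.43 z [-0.0114  0.0077 -0.9999] F [-0.7075 -0.6501 -0.192 ] T [ 0.0211 -0.0247 -0.0212] 0.0849
```

```bash
python3 -m handwheel '[[[8.5,0.3,0.2,-2,-0.1,-0.15,-0.9],[8.5,0,0,-2.5,0,0,0],[8.5,0,0,-2,0,0,0],[8.5,0,0,-1,0,0,0],[8.5,0,0,0,0,0,0]]]';python3 st.py
```

```text
time_s: 16.42
tool_pos: [0.5608, -0.0547, 0.0782]
ee_rot: [1.265, 2.872, 0.0]
wrist_force: [-0.1, -1.0, 0.1]
opening: 0.0847
16.4167 [ 0.5608 -0.0547  0.0782] yaw 42.45 z [ 0.0035 -0.0014 -1.    ] F [-0.12   -1.0203  0.0648] T [0.0256 0.0433 0.0036] 0.0847
```

```bash
python3 -c "
from h import *
a=ctrl.grab_frame('top');b=ctrl.grab_frame('side')
A=cv2.resize(a[110:200,210:310],None,fx=4,fy=4,interpolation=cv2.INTER_CUBIC)
B=cv2.resize(b[130:220,260:360],None,fx=4,fy=4,interpolation=cv2.INTER_CUBIC)
cv2.imwrite('pics/I.png',cv2.cvtColor(np.hstack([A,B]),cv2.COLOR_RGB2BGR))"
```

```text
(no output)
```

View pics/I.png

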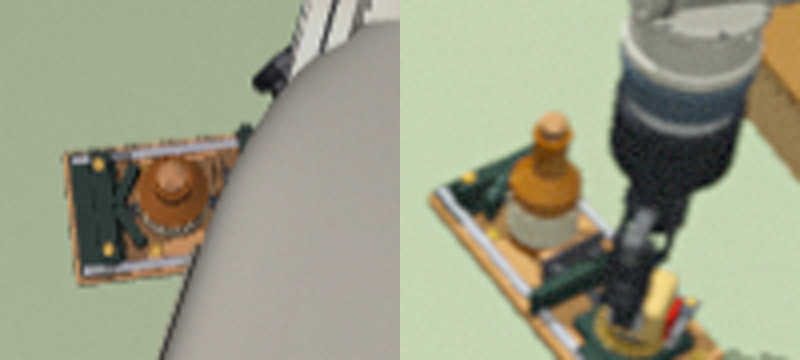

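The bottle stands upright between the V and the pad, and the fingers are on the knob's plain sides with the trigger free at right. I lower, grip and check the torque.

```bash
python3 -m handwheel '[[[8.5,0,0,-1.3,0,0,0],[8.5,0,0,-0.8,0,0,0],[6,0,0,-0.1,0,0,0],[6,0,0,0,0,0,0],[4.5,0,0,0,0,0,0],[4.5,0,0,0,0,0,0]]]' 30;python3 st.py;python3 -m handwheel '[[[3.8,0,0,0,0,0,0],[3.8,0,0,0,0,0,0],[3.8,0,0,0,0,0,0],[3.8,0,0,0,0,0,0]]]';python3 st.py
```

```text
time_s: 17.02
tool_pos: [0.5642, -0.0558, 0.0621]
ee_rot: [1.258, 2.865, 0.001]
wrist_force: [-2.6, -1.6, -2.0]
opening: 0.0454
17.0167 [ 0.5642 -0.0558  0.0621] yaw 42.61 z [ 0.0118 -0.0042 -0.9999] F [-2.5747 -1.5544 -1.9637] T [-0.3749  0.4016  0.0109] 0.0454
time_s: 17.35
tool_pos: [0.5626, -0.0578, 0.063]
ee_rot: [1.26, 2.865, -0.006]
wrist_force: [-0.4, -0.3, -4.5]
opening: 0.0396
17.35 [ 0.5626 -0.0578  0.063 ] yaw 42.54 z [ 0.009  -0.0081 -0.9999] F [-0.378  -0.2986 -4.4879] T [ 0.008  -0.135   0.0018] 0.0396
```

```bash
python3 -m handwheel '[[[5,0,0,0,0,0,0],[5,0,0,-0.5,0,0,0],[5,-0.1,0.1,-0.4,0,0.05,0],[3.8,0,0,-0.1,0,0,0],[3.8,0,0,-0.1,0,0,0],[3.8,0,0,0,0,0,0],[3.8,0,0,0,0,0,0]]]' 30;python3 st.py
```

```text
time_s: 17.93
tool_pos: [0.562, -0.0572, 0.0541]
ee_rot: [1.259, 2.866, -0.011]
wrist_force: [0.9, -0.6, -3.4]
opening: 0.0398
17.9333 [ 0.562  -0.0572  0.0541] yaw 42.56 z [ 0.007  -0.0108 -0.9999] F [ 0.9133 -0.5662 -3.439 ] T [ 0.033  -0.3414  0.0491] 0.0398
```

```bash
python3 -m handwheel '[[[3.8,0,0,0.1,0,0,-1],[3.8,0,0,0,0,0,-1],[3.8,0,0,0,0,0,-1]]]';python3 st.py; python3 -m handwheel '[[[3.8,0,0,0,0,0,-1],[3.8,0,0,0,0,0,-1]]]';python3 st.py
```

```text
time_s: 18.18
tool_pos: [0.5614, -0.0577, 0.054]
ee_rot: [1.633, 2.674, -0.016]
wrist_force: [-3.5, -1.3, 6.3]
opening: 0.0396
18.1833 [ 0.5614 -0.0577  0.054 ] yaw 27.16 z [ 0.0019 -0.0131 -0.9999] F [-3.4695 -1.298   6.2525] T [0.0886 0.3456 0.1841] 0.0396
time_s: 18.35
tool_pos: [0.5608, -0.0579, 0.0541]
ee_rot: [1.872, 2.514, -0.019]
wrist_force: [-3.4, -0.7, 2.1]
opening: 0.0394
18.35 [ 0.5608 -0.0579  0.0541] yaw 16.65 z [-0.0016 -0.0139 -0.9999] F [-3.3572 -0.7229  2.0601] T [-0.0001  0.0412  0.1377] 0.0394
```

```bash
python3 -m handwheel '[[[3.8,0,0,0,0,0,-1]]]';python3 st.py; python3 -m handwheel '[[[3.8,0,0,0,0,0,-1]]]';python3 st.py; python3 -m handwheel '[[[3.8,0,0,0,0,0,-1]]]';python3 st.py
```

```text
time_s: 18.43
tool_pos: [0.5605, -0.058, 0.0541]
ee_rot: [1.986, 2.426, -0.02]
wrist_force: [-4.0, 0.6, 2.6]
opening: 0.0393
18.4333 [ 0.5605 -0.058   0.0541] yaw 11.4 z [-0.0034 -0.0139 -0.9999] F [-3.9895  0.6477  2.6437] T [0.1633 0.1026 0.3363] 0.0393
time_s: 18.52
tool_pos: [0.5602, -0.0581, 0.054]
ee_rot: [2.096, 2.333, -0.022]
wrist_force: [-3.3, -0.8, 2.5]
opening: 0.0392
18.5167 [ 0.5602 -0.0581  0.054 ] yaw 6.14 z [-0.0052 -0.0138 -0.9999] F [-3.3237 -0.8315  2.5417] T [-0.1982  0.0426  0.0992] 0.0392
time_s: 18.6
tool_pos: [0.5599, -0.0581, 0.054]
ee_rot: [2.201, 2.235, -0.023]
wrist_force: [-3.2, -1.6, 1.7]
opening: 0.0394
18.6 [ 0.5599 -0.0581  0.054 ] yaw 0.89 z [-0.0069 -0.0135 -0.9999] F [-3.1993 -1.587   1.7465] T [-0.0558 -0.0131  0.1312] 0.0394
```

```bash
sed 's/print(s\["time_s"\].*/print(round(s["time_s"],2),np.round(s["tool_pos"],4),"yaw",round(float(np.degrees(np.arctan2(r[1,1],r[0,1]))),2),"F",np.round(s["wrist_force"],1),"Tz",round(float(s["torque"][2]),3))/' st.py > q.py
python3 -m handwheel '[[[3.8,0,0,0,0,0,-0.6]]]' >/dev/null;python3 q.py; python3 -m handwheel '[[[3.8,0,0,0,0,0,-0.6]]]'>/dev/null;python3 q.py; python3 -m handwheel '[[[3.8,0,0,0,0,0,-0.6]]]'>/dev/null;python3 q.py
```

```text
18.68 [ 0.5597 -0.0582  0.0541] yaw -2.4 F [-2.9 -0.6  1.4] Tz 0.041
18.77 [ 0.5595 -0.0581  0.0541] yaw -5.56 F [-3.1 -0.5  1.8] Tz 0.146
18.85 [ 0.5593 -0.0581  0.0541] yaw -8.71 F [-3.5  0.3  2. ] Tz 0.188
```

```bash

python3 -m handwheel '[[[3.8,0,0,0,0,0,-0.6]]]' >/dev/null;python3 q.py; python3 -m handwheel '[[[3.8,0,0,0,0,0,-0.6]]]'>/dev/null;python3 q.py; python3 -m handwheel '[[[3.8,0,0,0,0,0,-0.6]]]'>/dev/null;python3 q.py
```

```text
18.93 [ 0.5591 -0.0581  0.054 ] yaw -11.85 F [-4.  -0.7  0.9] Tz 0.246
19.02 [ 0.5589 -0.0581  0.0541] yaw -14.99 F [-3.9 -0.6  1.8] Tz 0.292
19.1 [ 0.5588 -0.058   0.0541] yaw -18.12 F [-2.7 -0.3  1.3] Tz 0.225
```

```bash
cat > m.py <<'E'
from h import *
v=[];y=[]
for i in range(6):
    ctrl.grab_frame("side");s=ctrl.observe();r=R.from_rotvec(s['ee_rot']).as_matrix();v.append(s["torque"][2]);y.append(np.degrees(np.arctan2(r[1,1],r[0,1])))
print(round(s["time_s"],2),"Tz",np.round(v,3),np.mean(v),"yaw",np.round(y,2))
E
python3 m.py; python3 -m handwheel '[[[3.8,0,0,0,0,0,-0.6]]]' >/dev/null;python3 q.py;python3 m.py
```

```text
19.4 Tz [0.153 0.173 0.203 0.151 0.232 0.23 ] 0.19033647011154312 yaw [-18.33 -18.03 -17.9  -17.87 -17.88 -17.9 ]
19.48 [ 0.5586 -0.058   0.054 ] yaw -20.78 F [-3.8  0.5  2.4] Tz 0.24
19.78 Tz [0.143 0.044 0.032 0.031 0.08  0.056] 0.06440938746080717 yaw [-21.14 -20.91 -20.81 -20.8  -20.8  -20.82]
```

```bash
python3 -m handwheel '[[[3.8,0,0,0,0,0,-0.6]]]' >/dev/null;python3 q.py;python3 m.py; python3 -m handwheel '[[[3.8,0,0,0,0,0,-0.6]]]' >/dev/null;python3 q.py;python3 m.py
```

```text
19.87 [ 0.5584 -0.0579  0.0541] yaw -23.7 F [-4.8  1.   2.7] Tz 0.273
20.17 Tz [0.206 0.19  0.194 0.237 0.168 0.257] 0.208784618586375 yaw [-24.05 -23.82 -23.72 -23.69 -23.68 -23.68]
20.25 [ 0.5583 -0.0579  0.054 ] yaw -26.5 F [-5.4  1.2  2.3] Tz 0.298
20.55 Tz [0.253 0.259 0.285 0.227 0.221 0.281] 0.2542653146372021 yaw [-26.85 -26.65 -26.57 -26.54 -26.54 -26.54]
```

Static torque at −26.5° suggests 12–16 N there, so the click at about −21° (2.094 rad) holds about 9–13 N. The next click would be near 17–21 N. I ease back towards that click and let go.

```bash
python3 -m handwheel '[[[3.8,0,0,0,0,0,0.5]]]' >/dev/null;python3 q.py;python3 m.py; python3 -m handwheel '[[[4.2,0,0,0,0,0,0],[5,0,0,0,0,0,0],[8.5,0,0,0,0,0,0],[8.5,0,0,0,0,0,0],[8.5,0,0,0,0,0,0]]]' >/dev/null;python3 q.py; python3 -m handwheel '[[[8.5,0,0,2,0,0,0],[8.5,0,0,3,0,0,0],[8.5,0,0,3,0,0,0],[8.5,0,0,3,0,0,0],[8.5,0,-3,0,0,0,0],[8.5,0,-3.5,0,0,0,0],[8.5,0,-3.5,0,0,0,0],[8.5,0,-3.5,0,0,0,0],[8.5,0,-3.5,0,0,0,0],[8.5,0,-3,0,0,0,0],[8.5,0,0,0,0,0,0]]]'
python3 -c "
from h import *
a=ctrl.grab_frame('top');b=ctrl.grab_frame('side')
A=cv2.resize(a[120:200,215:315],None,fx=4,fy=4,interpolation=cv2.INTER_CUBIC)
B=cv2.resize(b[140:220,260:360],None,fx=4,fy=4,interpolation=cv2.INTER_CUBIC)
cv2.imwrite('pics/J.png',cv2.cvtColor(np.hstack([A,B]),cv2.COLOR_RGB2BGR))"
```

```text
20.63 [ 0.5584 -0.0579  0.0541] yaw -23.94 F [-3.1 -0.4  1. ] Tz 0.174
20.93 Tz [0.325 0.291 0.317 0.317 0.325 0.315] 0.31525444735282043 yaw [-23.63 -23.87 -23.99 -24.03 -24.05 -24.06]
21.35 [ 0.5595 -0.0578  0.0537] yaw -24.16 F [ 0.1 -0.  -0.4] Tz 0.019
time_s: 22.27
tool_pos: [0.5586, -0.2642, 0.17]
ee_rot: [2.63, 1.713, -0.022]
wrist_force: [-0.3, 0.4, -0.4]
opening: 0.0851
```

View pics/J.png

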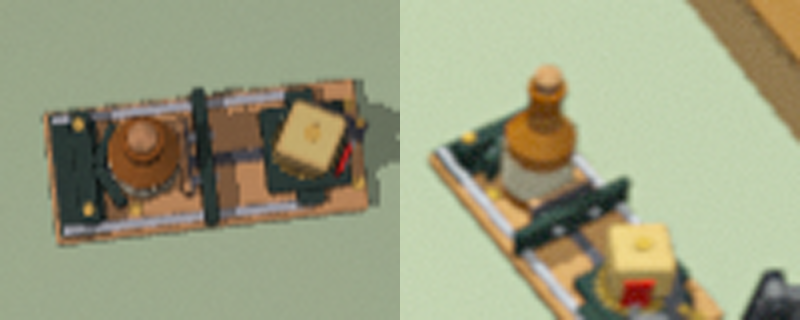

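The bottle stands upright in the V with the pad against it. The trigger is free, and the knob angle (trigger normal about −109°, expected −112°) matches the 2.094 rad click.

```bash
python3 -c "
from station import ctrl
print(ctrl.finish_job())"
```

```text
the job is handed in; nothing more can be done
None
```

The small amber bottle now stands upright in the V, held by the pad with the pawl engaged, and the job is handed in (about 22 s on the robot's clock).

- **Freeing the clamp:** I squeezed the trigger and turned the knob back about 93°. The torque stayed near friction all the way, so the pawl was clear.
- **Placing the bottle:** I lifted it by the neck and stood it on the bed between the jaws. I felt it touch down at the expected height and let go.
- **Winding in:** I wound the knob clockwise with the trigger free. By the torque, the pad began to press somewhere around 1.7–1.8 rad. I stopped at the 2.094 rad click, the second click after that.
- **Last checks:** Just past that click, the knob torque was 0.21 N m with the hold taken winding in and 0.32 N m easing back. That puts the pad force at the click at about 12–13 N, inside the 7–19 N range. The final picture shows the bottle upright in the V and the knob at the angle of that click. The gripper was clear of everything and I touched none of the other things.
- **Weaker evidence:** Single torque readings while winding were noisy, by about 0.05 N m. Estimates from those alone ranged from 8.5 to 12 N. The next click would have been near 17–21 N, so I did not take it. I did turn a few degrees past the click to measure, then eased back about halfway and let go, leaving the knob to settle onto the pawl.

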